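Feel out the worn bag clips

TASK

Three red bag clips that look alike lie in the lanes of the wooden sorting board; one or more of them have a worn spring, so that the lever gives way under a light fingertip press, while a sound one pushes back firmly. First press the lever of each clip in turn, from the left lane to the right as the robot sees them, to feel which are worn; then slide every worn clip along its lane, without picking it up, off the far end of the board so that it lies in the enamel tray, clear of the board. Leave the sound clips where they lie, and do not disturb the lemon or the egg cup.

Things in the scene. Friction and masses are not known exactly. Their poses are not given: they have to be found in the camera images.
- board: wooden sorting board, 120 (x) x 150 (y) x 26 mm, fixed; origin at the centre of its underside on the worktop (6 mm above z = 0 here), x along the lanes towards the tray. Three lanes along x, open at both ends, centred at y = +46, 0 and -46 mm, 40 mm wide inside, parted by ribs that stand 6.5 mm above the deck. The deck is 26 mm above the origin
- board_edge (a point): middle of the board's far top edge, 60 mm in +x from the board's centre, at deck height; the clips go off over this edge. Left of board and tray, over the hob (y above -0.3 m), an eye-level grill overhangs beyond x = 0.5 m from about 0.35 m up: bring the arm across in front of it
- tray: white enamel tray, blue sides, 150 (x) x 220 (y) x 23 mm, fixed, its near rim tucked 10 mm under the board's far lip; origin at the centre of its underside, rim 23 mm high; a brown cork liner covers its floor, top 6 mm above the underside, 20 mm below the deck
- clip_1: one of three like red plastic spring clips, 84 mm long (x), 28 wide, 32 high, about 50 g, one in each lane of the deck, nose to the tray. Origin at the centre of its underside, x from heel to nose. The heel (42 mm behind the origin) is an upright face 12 mm high, 28 wide. Any clip may lie in any lane
- clip_2: as clip_1
- clip_3: as clip_1
- clip_1_lever (a joint): angle of the clip's lever, 0 at rest (jaw shut), 0.36 rad when pressed fully down. Hinge across the clip, 4 mm ahead of its origin, 15 mm above its underside. On a sound clip the thumb roll resists with about 1.6 N at first, 3.5 N at 2 mm, 6 N at 5 mm and 14 N fully down; on a worn one with 0.4 to 1.6 N all the way, until it meets its stop
- clip_2_lever (a joint): as clip_1_lever
- clip_3_lever (a joint): as clip_1_lever
- clip_1_thumb (a point): top of clip_1's thumb roll, the place to press; moves with the lever. The roll (8 mm thick, 24 mm long across) ends the lever 34 mm behind the clip's origin, its top 32 mm above the clip's underside at rest; full travel about 14 mm down
- clip_2_thumb (a point): the same on clip_2
- clip_3_thumb (a point): the same on clip_3
- lemon: yellow lemon, 71x53x51 mm, a bystander; origin under its centre
- egg_cup: blue egg cup, 46x46x60 mm, a bystander; origin under its centre

How it is judged:
On the way, in this order (a step that is already met when the one before it is completed fails the run):
1. the lever of the clip in the left lane is pressed down by the fingers (0.03 rad, about 1 mm, or more), the clip still in its place (((value of joint clip_1_lever above 0.03 rad and contact force between the fingers and clip_1 above 0.1 N and distance of clip_1 from where it was at the start of the episode below 0.02 m and y of clip_1 in the frame of board above 0.023 m) or (value of joint clip_2_lever above 0.03 rad and contact force between the fingers and clip_2 above 0.1 N and distance of clip_2 from where it was at the start of the episode below 0.02 m and y of clip_2 in the frame of board above 0.023 m) or (value of joint clip_3_lever above 0.03 rad and contact force between the fingers and clip_3 above 0.1 N and distance of clip_3 from where it was at the start of the episode below 0.02 m and y of clip_3 in the frame of board above 0.023 m))), for 0.05 s.
2. the lever of the clip in the middle lane is pressed down by the fingers (0.03 rad, about 1 mm, or more), the clip still in its place (((value of joint clip_1_lever above 0.03 rad and contact force between the fingers and clip_1 above 0.1 N and distance of clip_1 from where it was at the start of the episode below 0.02 m and y of clip_1 in the frame of board between -0.023 and 0.023 m) or (value of joint clip_2_lever above 0.03 rad and contact force between the fingers and clip_2 above 0.1 N and distance of clip_2 from where it was at the start of the episode below 0.02 m and y of clip_2 in the frame of board between -0.023 and 0.023 m) or (value of joint clip_3_lever above 0.03 rad and contact force between the fingers and clip_3 above 0.1 N and distance of clip_3 from where it was at the start of the episode below 0.02 m and y of clip_3 in the frame of board between -0.023 and 0.023 m))), for 0.05 s.
3. the lever of the clip in the right lane is pressed down by the fingers (0.03 rad, about 1 mm, or more), the clip still in its place (((value of joint clip_1_lever above 0.03 rad and contact force between the fingers and clip_1 above 0.1 N and distance of clip_1 from where it was at the start of the episode below 0.02 m and y of clip_1 in the frame of board below -0.023 m) or (value of joint clip_2_lever above 0.03 rad and contact force between the fingers and clip_2 above 0.1 N and distance of clip_2 from where it was at the start of the episode below 0.02 m and y of clip_2 in the frame of board below -0.023 m) or (value of joint clip_3_lever above 0.03 rad and contact force between the fingers and clip_3 above 0.1 N and distance of clip_3 from where it was at the start of the episode below 0.02 m and y of clip_3 in the frame of board below -0.023 m))), for 0.05 s.
4. a first worn clip lies in the tray, clear of the board (((z of clip_1 in the frame of tray below 0.03 m and x of clip_1 in the frame of tray above -0.05 m and contact force between clip_1 and board below 0.02 N) or (z of clip_3 in the frame of tray below 0.03 m and x of clip_3 in the frame of tray above -0.05 m and contact force between clip_3 and board below 0.02 N))), for 0.1 s.
At the end, for the whole second after the job is handed in: Every worn clip lies at rest in the tray: its origin within 60 mm (x) and 95 mm (y) of the tray's centre and less than 30 mm above the tray's underside, not touching the board. Every sound clip lies flat within 20 mm of where it started, its lever released (x of clip_1 in the frame of tray between -0.06 and 0.06 m and y of clip_1 in the frame of tray between -0.095 and 0.095 m and z of each of clip_1, clip_3 in the frame of tray below 0.03 m and contact force between each of clip_1, clip_3 and board below 0.02 N and linear speed of each of clip_1, clip_3, clip_2 below 0.02 m/s and x of clip_3 in the frame of tray between -0.06 and 0.06 m and y of clip_3 in the frame of tray between -0.095 and 0.095 m and distance of clip_2 from where it was at the start of the episode below 0.02 m and angle between clip_2's own z axis and vertical below 0.1 rad and value of joint clip_2_lever below 0.05 rad).
It fails at once if a sound clip is pushed more than 20 mm from its place (distance of clip_2 from where it was at the start of the episode above 0.02 m).
It fails at once if a clip is picked up (its origin more than 45 mm above the deck) (z of any of clip_1, clip_2, clip_3 in the frame of board above 0.071 m).
It fails at once if the lemon or the egg cup is moved more than 30 mm (distance of any of lemon, egg_cup from where it was at the start of the episode above 0.03 m).
It also fails if it takes over 58 s, if anything falls off the work surface, if the arm or the gripper's body presses on something with over 40 N, if the wrist force passes 120 N, or if a joint passes its speed limit or range.

ROBOT

A 6-joint arm with a two-finger parallel gripper is mounted at the origin on a cart in front of the work surface, level with it; the furniture and walls round the work are solid. World frame = base frame: x ahead of the robot, y to its left, z up, the work surface at z = 0. Lengths are in m, angles in rad, forces in N, time in s.
With the tool pointing down it reaches from about 0.325 to 0.925 m from the base axis. Payload 3.1 kg.
Tool frame: the origin (TCP) lies at the very end of the fingers, on their centre line; the grasp point (between the pads) lies 19 mm behind it; z points along the fingers, y is the line along which they close (so a half turn about z gives the same grasp; the last joint's range is limited). The gripper opens to 85 mm and grips with 20 to 120 N. Pads are 22 mm wide; open, the fingers measure 114 mm over their backs; the gripper's body (76 mm by 85 mm) begins 54 mm behind the grasp point. The pads swing forward as they close: fully open they stand 13 mm farther back than shut.
Start: joints at [-1.453, 0.217, 1.613, -0, 1.311, -0.112], TCP at [0.142, -0.609, 0.231] pointing down, gripper open.
Joint ranges: [-2.75, 2.75], [-0.78, 2.1], [0.31, 2.55], [-1.13, 4.27], [0.13, 2.63], [-2.58, 2.58]. Speed limits (rad/s): [2.79, 2.79, 3.14, 3.14, 3.14, 3.14].

INTERFACE

Orientations are given as [roll, pitch, yaw] about the fixed x, y, z axes, in that order (R = Rz(yaw) Ry(pitch) Rx(roll)).
In Python, from plant import env, eyes gives the robot as it stands (env), with the cameras (eyes).
- The arm moves only by the shell command python3 nudge.py [OPENING] [FORCE], which reads ROWS from standard input. ROWS is one flat JSON list of numbers that holds 1 to 10 rows one after another, with no inner brackets; each row has 6 numbers: dx, dy, dz in m, then a rotation vector rx, ry, rz in rad; each row shifts and turns the commanded pose from where the row before left it, along the tool's axes as they then stand; what a row does not reach is not made up. A row lasts 1/12 s, in which the tool goes at most 0.0417 m and 0.125 rad, less where a joint would pass 70% of its speed; a pose out of reach is approached as far as the arm can. OPENING is the opening from 0.0 (shut) to 1.0 (fully open), set as the command begins (- or left out keeps the last). The fingers move at their own pace and stop on an object; FORCE is the grip in N (left out, the last holds). Time passes only in rows, so rows that do not move let the fingers close. It prints the time, the measured TCP pose, the force, the opening and the grip force at its end. Input that does not fit is refused with a message, and nothing moves.
- env.observe(): the state, without advancing time (a new reading comes with each control period).
- eyes.capture(name): name is "scene" or "top"; returns a dict with "frame" (384x512x3 uint8, red, green, blue), "fov_y" (degrees; the focal length in pixels is half the picture's height over the tangent of half this angle, whatever the lens; pixels are square), "cx", "cy" (the principal point, pixels), "k1" (the pictures are not rectified: a ray, as slopes to the right and down, at radius r is drawn at 1 + k1 r^2 times it, then the intrinsics apply), "R" (3x3) and "t" (3): a world point X has camera coordinates R X + t. Camera axes: x right, y down, z forward; pixel columns grow to the right and rows downward; lengths in m; the calibration is good to about 2 mm. A picture is of the moment at which its call begins. There is no depth.
- env.sign_off(): hands the job in; it is judged then, once.
The state is a dict: "t": time; "q": joint angles; "joint_vel": joint speeds; "effort": joint torques, N m; "ee_pos": TCP position; "tool_rot": TCP orientation; "contact_force": force on the tool from outside, world axes, zero at the start; "torque": the same for the moment, N m; "width": opening from 0.0 (shut) to 1.0 (fully open); "finger_force": force on a finger pad.
Only numpy, scipy, OpenCV 4.12 (cv2) and the standard library are available. Lean on these libraries where they do the work, as an engineer would, in place of code of your own. Each camera call takes 0.05 s, during which the arm holds its last target. There are 200 camera calls.

## Working session

There is one attempt and no reset: what is moved stays moved. The work goes in short steps, Python scripts to look and compute and a shell command to move; the robot and the scene stay as the last step left them, time stands still between calls to the robot, and variables do not carry over. Pictures are saved under pics/ and viewed, at most 10 in all, crops included, and the job is handed in when it is done.

```bash
ls; mkdir -p pics; python3 - <<'E'
from plant import env, eyes
import cv2
for n in("scene","top"):
    c=eyes.capture(n); cv2.imwrite(f"pics/{n}0.png",c["frame"][:,:,::-1])
    print(n,c["fov_y"],c["cx"],c["cy"],c["k1"],c["R"],c["t"])
print(env.observe())
E
```

```text
nudge.py
pics
plant.py
scene 55.79706192605072 255.82076302121143 188.0775493393194 -0.05059696755473371 [[ 0.40470678 -0.91443124 -0.00528429]
 [-0.56170042 -0.24402771 -0.79053343]
 [ 0.72159896  0.32290243 -0.61239609]] [-0.61134591  0.22702214  0.65588209]
top 49.47474686165536 255.55153363497416 199.81117963979207 -0.0432078067538543 [[ 0.01749625 -0.99960374 -0.02205088]
 [-0.98348903 -0.0132328  -0.1804833 ]
 [ 0.18011999  0.02484458 -0.98333084]] [-0.45598652  0.52928283  0.8512884 ]
{'t': 0.1, 'q': array([-1.45322502e+00,  2.17728176e-01,  1.61479894e+00,  4.17226463e-05,
        1.31125009e+00, -1.12195006e-01]), 'joint_vel': array([ 1.84958903e-05, -1.56199622e-03, -3.83724743e-03,  1.19065009e-03,
       -9.55961029e-04,  2.08640873e-03]), 'effort': array([-6.63422888e-04, -3.98073041e+01, -3.04972315e+01, -1.01942128e-04,
        4.23731006e-03, -4.94435042e-06]), 'ee_pos': array([ 0.14229423, -0.60783659,  0.23005494]), 'tool_rot': array([-3.13942634e+00, -2.84630763e-04,  2.29755255e-01]), 'contact_force': array([ 0.13130536,  0.23204488, -0.48080841]), 'torque': array([-0.01389478, -0.01037184, -0.03848399]), 'finger_force': 0.0, 'width': 0.9962293102589678}
```

View pics/scene0.png

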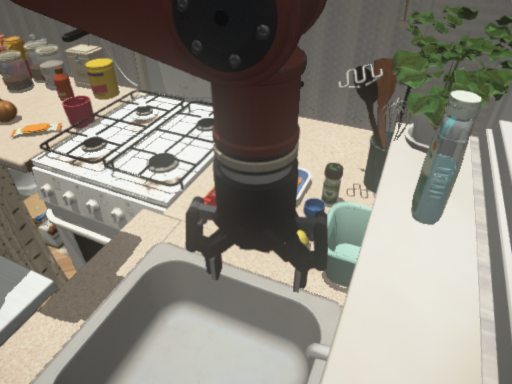

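View pics/top0.png

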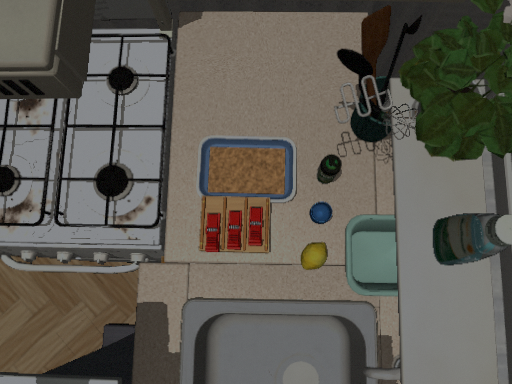

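The top picture shows the board at about (235,225), with its three red clips at (213,232), (235,230) and (257,226). The tray is at (247,168), the lemon at (314,255) and the egg cup at (321,213). In the scene picture the arm hides the board, so I'll magnify the top view.

```bash
cat > h.py <<'E'
import numpy as np, cv2
from plant import env, eyes
from scipy.spatial.transform import Rotation as Ro
def K(c):
    f=c["frame"].shape[0]/2/np.tan(np.radians(c["fov_y"])/2)
    return np.array([[f,0,c["cx"]],[0,f,c["cy"]],[0,0,1]]), np.array([c["k1"],0,0,0])
def ray(c,uv):
    k,d=K(c); p=cv2.undistortPoints(np.array([[uv]],float),k,d)[0,0]
    R,t=np.array(c["R"]),np.array(c["t"])
    v=R.T@np.array([*p,1]); return -R.T@t, v/np.linalg.norm(v)
def atz(c,uv,z):
    o,v=ray(c,uv); return o+v*(z-o[2])/v[2]
def proj(c,X):
    k,d=K(c); return cv2.projectPoints(np.atleast_2d(X).astype(float),cv2.Rodrigues(np.array(c["R"]))[0],np.array(c["t"]),k,d)[0][:,0]
def tri(c1,u1,c2,u2):
    o1,v1=ray(c1,u1);o2,v2=ray(c2,u2)
    s=np.linalg.lstsq(np.c_[v1,-v2],o2-o1,rcond=None)[0]
    a,b=o1+s[0]*v1,o2+s[1]*v2; return (a+b)/2,np.linalg.norm(a-b)
def st():
    s=env.observe(); print("t %.2f"%s["t"],"pos",s["ee_pos"].round(4),"rpy",np.round(s["tool_rot"],3),"F",s["contact_force"].round(2),"w %.2f"%s["width"],"q",s["q"].round(2)); return s
E
python3 - <<'E'
from h import *
c=eyes.capture("top"); np.save("pics/top.npy",c,allow_pickle=True)
im=c["frame"][125:270,190:340,::-1]
cv2.imwrite("pics/top1.png",cv2.resize(im,None,fx=4,fy=4,interpolation=cv2.INTER_CUBIC))
for n,uv in dict(bl=(200,251),br=(269,252),tl=(202,196),tr=(270,197)).items(): print(n,atz(c,uv,.032).round(4))
print(atz(c,(314,255),.02),atz(c,(321,213),.05))
E
```

```text
bl [ 0.4256 -0.3308  0.032 ]
br [ 0.426 -0.478  0.032]
tl [ 0.5452 -0.3303  0.032 ]
tr [ 0.545  -0.4788  0.032 ]
[ 0.42174563 -0.57477197  0.02      ] [ 0.50856345 -0.5866525   0.05      ]
```

View pics/top1.png

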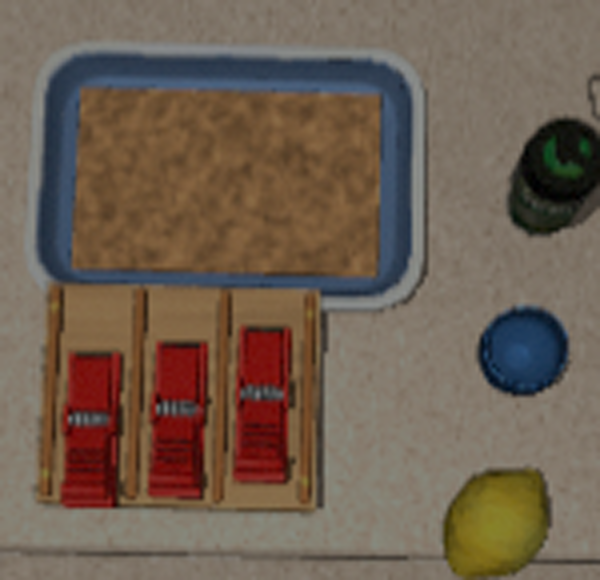

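The magnified view gives the board corners in full-picture pixels: (200,250), (269,252), (202,196) and (270,198). The heels sit at about (212,251), (234,249) and (255,245), and the noses at (214,213), (236,210) and (256,206). Next I'll shut the gripper and turn to yaw 0. Then I'll go in front of the board, where the scene camera should see it better.

```bash
echo '[0, 0, 0, 0, 0, 0.115, 0, 0, 0, 0, 0, 0.115, 0.02, -0.035, 0, 0, 0, 0, 0.02, -0.035, 0, 0, 0, 0, 0.02, -0.035, 0, 0, 0, 0, 0.02, -0.035, 0, 0, 0, 0, 0.02, -0.035, 0, 0, 0, 0, 0.02, -0.035, 0, 0, 0, 0, 0.02, -0.035, 0, 0, 0, 0, 0.02, 0, 0, 0, 0, 0]' | python3 nudge.py 0 20
python3 - <<'E'
from h import *
s=st()
t=eyes.capture("top"); c=eyes.capture("scene")
np.save("pics/c1.npy",np.array([t,c],dtype=object),allow_pickle=True)
print("camS",-c["R"].T@c["t"],"camT",-t["R"].T@t["t"])
o=np.array([190,125]); 
for n,uv,z in [("bl",(38,500),.038),("br",(317,508),.038),("tl",(50,284),.038),("tr",(320,292),.038),("Lheel",(90,505),.044),("Mheel",(176,497),.044),("Rheel",(261,482),.044),("Lnose",(95,353),.045),("Mnose",(182,342),.045),("Rnose",(266,326),.045)]:
    p=atz(t,o+(np.array(uv)+.5)/4-.5,z); print(n,p.round(4),proj(c,p).round(1))
cv2.imwrite("pics/s1.png",c["frame"][:,:,::-1])
E
```

```text
t: 0.98
ee_pos: [0.3021, -0.3567, 0.2295]
tool_rot: [-3.135, 0.002, 0.002]
contact_force: [-0.1, -0.5, -0.2]
width: -0.002
finger_force: 0.0
t 0.98 pos [ 0.3021 -0.3567  0.2295] rpy [-3.135e+00  2.000e-03  2.000e-03] F [-0.1  -0.54 -0.16] w -0.00 q [-1.02 -0.12  1.97  0.    1.3   0.55]
camS [-0.09834956 -0.71542003  0.57789769] camT [ 0.37518785 -0.46995185  0.92256994]
bl [ 0.4282 -0.3298  0.038 ] [[196.5 204.1]]
br [ 0.4264 -0.4777  0.038 ] [[254.8 222.2]]
tl [ 0.5449 -0.3315  0.038 ] [[221.1 177. ]]
tr [ 0.5424 -0.4779  0.038 ] [[274.6 191.8]]
Lheel [ 0.4257 -0.3583  0.044 ] [[206.5 206. ]]
Mheel [ 0.4306 -0.4035  0.044 ] [[225.2 209.9]]
Rheel [ 0.4392 -0.448   0.044 ] [[244.9 212.9]]
Lnose [ 0.5064 -0.3582  0.045 ] [[223.2 185.8]]
Mnose [ 0.513  -0.4046  0.045 ] [[241.6 188.9]]
Rnose [ 0.5222 -0.4492  0.045 ] [[260.3 191.3]]
```

View pics/s1.png

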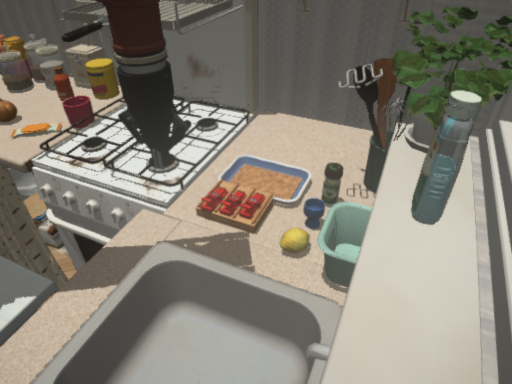

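The scene picture now shows the board clearly at about (236,205), with the tray at (265,180) and the shut fingers at (160,165). I'll enlarge the board in both views to triangulate it.

```bash
python3 - <<'E'
from h import *
t,c=np.load("pics/c1.npy",allow_pickle=True)
a=cv2.resize(t["frame"][190:258,194:276,::-1],None,fx=5,fy=5,interpolation=cv2.INTER_CUBIC)
b=cv2.resize(c["frame"][170:234,192:282,::-1],None,fx=4.4,fy=4.4,interpolation=cv2.INTER_CUBIC)
H=max(a.shape[0],b.shape[0]); P=lambda x:np.pad(x,((0,H-x.shape[0]),(0,0),(0,0)))
m=np.hstack([P(a),P(b)]); m=np.clip(m*1.5,0,255).astype(np.uint8); print(a.shape,b.shape); cv2.imwrite("pics/m1.png",m[:,:800])
E
```

```text
(340, 410, 3) (282, 396, 3)
```

View pics/m1.png

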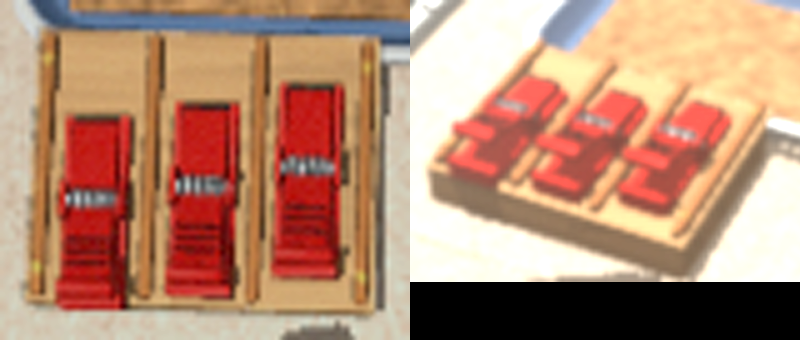

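```bash
python3 - <<'E'
from h import *
t,c=np.load("pics/c1.npy",allow_pickle=True)
A=lambda u:np.array([194,190])+(np.array(u)+.5)/5-.5
B=lambda u:np.array([192,170])+(np.array([u[0]-410,u[1]])+.5)/4.4-.5
for n,u,v in [("sprL",(93,199),(511,105)),("sprM",(203,186),(596,122)),("sprR",(308,167),(679,131)),("near right",(375,305),(688,240)),("near left",(28,300),(432,178)),("far right",(382,38),(768,105))]:
    p,e=tri(t,A(u),c,B(v)); print(n,p.round(4),"gap %.4f"%e)
# predicted roll ends/top given origins
for n,x,y in [("L",.4257+.042,-.3583),("M",.4306+.042,-.4035),("R",.4392+.042,-.448)]:
    for d in [(-.034,.012,.06),(-.034,-.012,.06),(-.042,0,.038)]:
        X=np.array([x+d[0],y+d[1],d[2]]); u=proj(t,X)[0]; v=proj(c,X)[0]
        print(n,d,((u-[194,190]+.5)*5-.5).round(0),((v-[192,170]+.5)*4.4-.5+[410,0]).round(0))
E
```

```text
sprL [ 0.4701 -0.3562  0.0471] gap 0.0025
sprM [ 0.4768 -0.4029  0.0456] gap 0.0015
sprR [ 0.4852 -0.4472  0.0477] gap 0.0016
near right [ 0.4289 -0.4768  0.0297] gap 0.0007
near left [ 0.4295 -0.3267  0.0176] gap 0.0000
far right [ 0.5434 -0.4764  0.0319] gap 0.0053
L (-0.034, 0.012, 0.06) [ 60. 284.] [460. 121.]
L (-0.034, -0.012, 0.06) [117. 285.] [501. 133.]
L (-0.042, 0, 0.038) [ 94. 307.] [477. 169.]
M (-0.034, 0.012, 0.06) [169. 274.] [542. 138.]
M (-0.034, -0.012, 0.06) [227. 275.] [585. 150.]
M (-0.042, 0, 0.038) [201. 297.] [559. 186.]
R (-0.034, 0.012, 0.06) [277. 255.] [629. 151.]
R (-0.034, -0.012, 0.06) [335. 256.] [672. 163.]
R (-0.042, 0, 0.038) [307. 279.] [645. 199.]
```

Triangulation agrees with the text. The deck is at z≈0.032 and the spring hinges at ≈0.047, which puts the roll tops at ≈0.064. The rolls lie at x ≈ 0.433, 0.4385 and 0.447, and y ≈ -0.357, -0.403 and -0.4475. Left clip first.

```bash
echo '[0.032, 0, 0.037, 0, 0, 0, 0.032, 0, 0.037, 0, 0, 0, 0.032, 0, 0.037, 0, 0, 0, 0.032, 0, 0.037, 0, 0, 0, 0, 0, 0, 0, 0, 0, 0, 0, 0, 0, 0, 0, 0, 0, 0, 0, 0, 0]' | python3 nudge.py; python3 -c "
from h import *;st()"
```

```text
t: 1.67
ee_pos: [0.4109, -0.3645, 0.1053]
tool_rot: [3.141, 0.001, -0.0]
contact_force: [0.2, -0.6, 1.2]
width: -0.001
finger_force: 0.0
t 1.67 pos [ 0.4109 -0.3645  0.1053] rpy [ 3.141e+00  1.000e-03 -0.000e+00] F [ 0.25 -0.63  1.15] w -0.00 q [-0.85  0.2   1.89 -0.    1.05  0.72]
```

```bash
echo '[0.01, -0.004, 0.013, 0, 0, 0, 0.009, -0.0035, 0.012, 0, 0, 0, 0, 0, 0.008, 0, 0, 0, 0, 0, 0, 0, 0, 0, 0, 0, 0, 0, 0, 0]' | python3 nudge.py; python3 -c "
from h import *;st()"
```

```text
t: 2.08
ee_pos: [0.43, -0.3571, 0.0737]
tool_rot: [3.14, -0.001, -0.001]
contact_force: [0.5, 0.5, 0.1]
width: -0.001
finger_force: 0.0
t 2.08 pos [ 0.43   -0.3571  0.0737] rpy [ 3.14e+00 -1.00e-03 -1.00e-03] F [0.46 0.54 0.14] w -0.00 q [-0.82  0.27  1.88 -0.    0.99  0.75]
```

Position is good. Pressing in steps.

```bash
for i in 1 2; do echo '[0, 0, 0.006, 0, 0, 0, 0, 0, 0, 0, 0, 0, 0, 0, 0, 0, 0, 0]' | python3 nudge.py | grep -E 'ee_pos|contact'; done; echo '[0, 0, 0.002, 0, 0, 0, 0, 0, 0, 0, 0, 0, 0, 0, 0, 0, 0, 0]' | python3 nudge.py| grep -E 'ee_pos|contact'
```

```text
ee_pos: [0.4301, -0.3564, 0.0666]
contact_force: [-0.0, -0.2, 0.1]
ee_pos: [0.4303, -0.3561, 0.06]
contact_force: [-0.7, 0.2, 1.3]
ee_pos: [0.4305, -0.3562, 0.0582]
contact_force: [-1.0, 0.1, 1.2]
```

```bash
echo '[0, 0, 0.004, 0, 0, 0, 0, 0, 0, 0, 0, 0, 0, 0, 0, 0, 0, 0]' | python3 nudge.py| grep -E 'ee_pos|contact';echo '[0, 0, -0.012, 0, 0, 0, 0, 0, -0.012, 0, 0, 0, 0, 0, 0, 0, 0, 0]' | python3 nudge.py| grep -E 'ee_pos|contact'
```

```text
ee_pos: [0.4305, -0.3561, 0.054]
contact_force: [0.1, 0.6, 1.2]
ee_pos: [0.4323, -0.3579, 0.0817]
contact_force: [0.6, -0.3, 0.3]
```

The left clip is worn: only 1.2 N at about 10 mm of travel. Now the middle one.

```bash
echo '[0.002, 0.015, 0, 0, 0, 0, 0.002, 0.015, 0, 0, 0, 0, 0, 0.016, 0, 0, 0, 0, 0, 0, 0.008, 0, 0, 0, 0, 0, 0, 0, 0, 0, 0, 0, 0, 0, 0, 0]' | python3 nudge.py| grep -E 'ee_pos|contact'; echo '[0, 0, 0.006, 0, 0, 0, 0, 0, 0, 0, 0, 0, 0, 0, 0, 0, 0, 0]' | python3 nudge.py | grep -E 'ee_pos|contact'
```

```text
ee_pos: [0.4337, -0.4007, 0.0692]
contact_force: [-0.6, -0.2, 0.3]
ee_pos: [0.4341, -0.4009, 0.0636]
contact_force: [-0.2, -0.1, 0.8]
```

```bash
for i in 1 2; do echo '[0, 0, 0.002, 0, 0, 0, 0, 0, 0, 0, 0, 0, 0, 0, 0, 0, 0, 0]' | python3 nudge.py | grep -E 'ee_pos|contact'; done
```

```text
ee_pos: [0.4345, -0.4019, 0.0623]
contact_force: [-0.6, -0.1, -0.4]
ee_pos: [0.4345, -0.4023, 0.0603]
contact_force: [0.4, 0.4, 1.0]
```

```bash
for i in 1 2; do echo '[0, 0, 0.002, 0, 0, 0, 0, 0, 0, 0, 0, 0, 0, 0, 0, 0, 0, 0]' | python3 nudge.py | grep -E 'ee_pos|contact'; done
```

```text
ee_pos: [0.4345, -0.4023, 0.0582]
contact_force: [0.1, 0.0, 1.3]
ee_pos: [0.4344, -0.4022, 0.0562]
contact_force: [-0.5, -0.6, 0.1]
```

```bash
echo '[0, 0, 0.004, 0, 0, 0, 0, 0, 0, 0, 0, 0, 0, 0, 0, 0, 0, 0]' | python3 nudge.py | grep -E 'ee_pos|contact'; for i in 1 2 3; do echo '[0, 0, 0, 0, 0, 0]' | python3 nudge.py | grep -E 'contact'; done
python3 - <<'E'
from h import *
c=eyes.capture("scene"); cv2.imwrite("pics/s2.png",cv2.resize(np.clip(c["frame"][140:240,180:300,::-1]*1.3,0,255).astype(np.uint8),None,fx=5,fy=5,interpolation=cv2.INTER_CUBIC))
E
```

```text
ee_pos: [0.4344, -0.4021, 0.052]
contact_force: [0.4, -0.3, 1.5]
contact_force: [-1.0, 0.1, 1.1]
contact_force: [0.1, -0.9, 2.1]
contact_force: [-0.8, -0.6, 1.4]
```

View pics/s2.png

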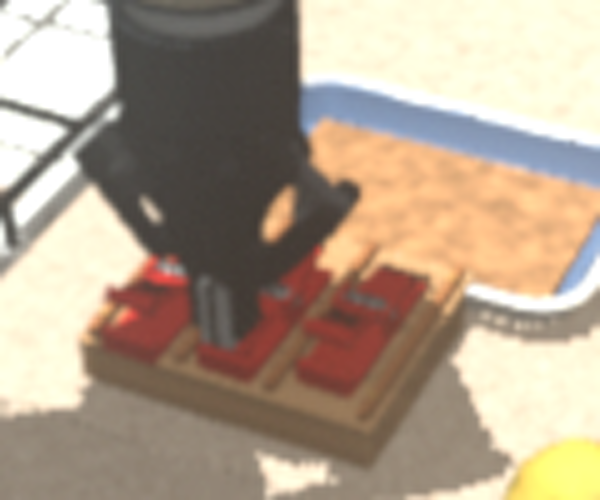

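The crop shows the fingertip on the middle clip's roll at about (220,330), pressed well down, with only about 1.5 N, so the middle clip is worn. The left lever has sprung back. Now the right one.

```bash
echo '[0, 0, -0.014, 0, 0, 0, 0, 0, -0.014, 0, 0, 0, 0.004, 0.015, 0, 0, 0, 0, 0.004, 0.015, 0, 0, 0, 0, 0, 0.015, 0, 0, 0, 0, 0, 0, 0.006, 0, 0, 0, 0, 0, 0, 0, 0, 0, 0, 0, 0, 0, 0, 0]' | python3 nudge.py| grep -E 'ee_pos|contact'; for i in 1 2 ; do echo '[0, 0, 0.004, 0, 0, 0, 0, 0, 0, 0, 0, 0, 0, 0, 0, 0, 0, 0]' | python3 nudge.py | grep -E 'ee_pos|contact'; done
```

```text
ee_pos: [0.4418, -0.4457, 0.0734]
contact_force: [0.6, 0.3, 0.5]
ee_pos: [0.4421, -0.4461, 0.0696]
contact_force: [0.5, 0.6, 0.5]
ee_pos: [0.4422, -0.4467, 0.0658]
contact_force: [0.8, -0.3, 0.6]
```

```bash
echo '[0, 0, 0.002, 0, 0, 0, 0, 0, 0, 0, 0, 0, 0, 0, 0, 0, 0, 0]' | python3 nudge.py | grep -E 'ee_pos|contact'
```

```text
ee_pos: [0.4425, -0.4472, 0.0643]
contact_force: [0.1, 0.4, 0.0]
```

```bash
for i in 1 2; do echo '[0, 0, 0.002, 0, 0, 0, 0, 0, 0, 0, 0, 0, 0, 0, 0, 0, 0, 0]' | python3 nudge.py | grep -E 'ee_pos|contact'; done
```

```text
ee_pos: [0.4422, -0.4474, 0.0627]
contact_force: [-2.4, 0.6, 3.6]
ee_pos: [0.4421, -0.4476, 0.0607]
contact_force: [-3.0, 0.1, 4.8]
```

The right clip pushes back with 3.6 to 4.8 N, so it is sound; the left and middle clips are worn. I'll retreat, tilt the tool 0.25 rad so the wrist stays back from the grill, and drop in behind the middle clip.

```bash
echo '[0, 0, -0.015, 0, 0, 0, 0, 0, -0.015, 0, 0, 0, -0.014, -0.015, 0, 0, 0, 0, -0.014, -0.015, 0, 0, 0, 0, -0.014, -0.0145, 0, 0, 0, 0, 0, 0, 0, 0, 0.125, 0, 0, 0, 0, 0, 0.125, 0, 0, 0, 0, 0, 0, 0, 0, 0, 0, 0, 0, 0]' | python3 nudge.py| grep -E 'ee_pos|contact|rot'
python3 - <<'E'
from h import *
t,c=np.load("pics/c1.npy",allow_pickle=True)
for z in (.35,.45): print(atz(t,(88,95),z),atz(t,(0,95),z))
E
```

```text
ee_pos: [0.3989, -0.402, 0.0892]
tool_rot: [-3.139, -0.248, -0.004]
contact_force: [0.4, -0.9, 0.0]
[ 0.6359369  -0.20224138  0.35      ] [ 0.63660772 -0.06460407  0.35      ]
[ 0.59039678 -0.24899732  0.45      ] [ 0.59095044 -0.13539853  0.45      ]
```

```bash
echo '[-0.0045, 0, 0.017, 0, 0, 0, -0.0045, 0, 0.017, 0, 0, 0, -0.0045, 0, 0.017, 0, 0, 0, 0, 0, 0, 0, 0, 0, 0, 0, 0, 0, 0, 0, 0, 0, 0, 0, 0, 0]' | python3 nudge.py| grep -E 'ee_pos|contact|rot'
```

```text
ee_pos: [0.4012, -0.4035, 0.0384]
tool_rot: [3.14, -0.25, 0.001]
contact_force: [-0.5, -0.7, -0.4]
```

```bash
echo '[0.0114, 0, 0.004, 0, 0, 0, 0.0116, 0, 0.003, 0, 0, 0, 0.0116, 0, 0.003, 0, 0, 0, 0.0116, 0, 0.003, 0, 0, 0, 0.0116, 0, 0.003, 0, 0, 0, 0, 0, 0, 0, 0, 0]' | python3 nudge.py| grep -E 'ee_pos|contact|rot'
```

```text
ee_pos: [0.463, -0.4031, 0.0372]
tool_rot: [3.14, -0.252, 0.002]
contact_force: [1.0, -1.1, 0.5]
```

```bash
echo '[0.0116, 0, 0.003, 0, 0, 0, 0.0116, 0, 0.003, 0, 0, 0, 0.0116, 0, 0.003, 0, 0, 0, 0.0116, 0, 0.003, 0, 0, 0, 0, 0, 0, 0, 0, 0]' | python3 nudge.py| grep -E 'ee_pos|contact|rot'
python3 - <<'E'
from h import *
c=eyes.capture("scene"); cv2.imwrite("pics/s3.png",cv2.resize(np.clip(c["frame"][130:240,180:320,::-1]*1.3,0,255).astype(np.uint8),None,fx=5,fy=5,interpolation=cv2.INTER_CUBIC))
E
```

```text
ee_pos: [0.5106, -0.403, 0.0368]
tool_rot: [3.14, -0.252, 0.001]
contact_force: [-0.2, 0.0, 0.1]
```

View pics/s3.png

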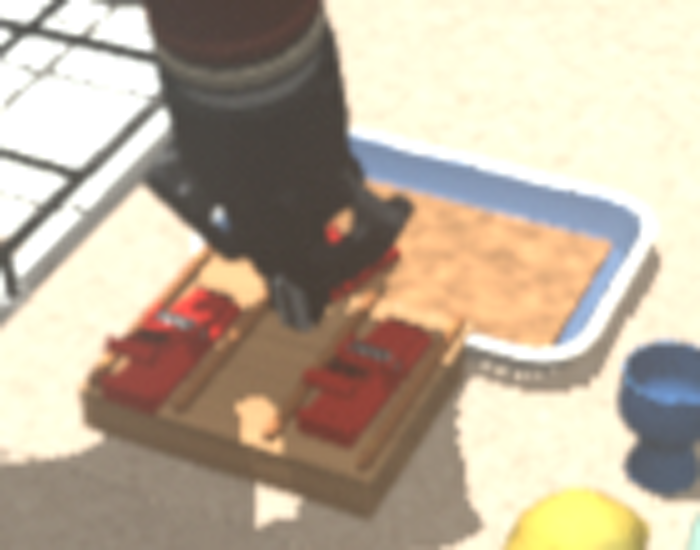

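The crop shows the middle lane empty behind the finger at (295,300), with the clip's nose out over the tray at (390,260). The left and right clips haven't moved. Pushing on over the edge.

```bash
echo '[0.0116, 0, 0.003, 0, 0, 0, 0.0116, 0, 0.003, 0, 0, 0, 0.0116, 0, 0.003, 0, 0, 0, 0.0116, 0, 0.003, 0, 0, 0, 0, 0, 0, 0, 0, 0]' | python3 nudge.py| grep -E 'ee_pos|contact|rot'
python3 - <<'E'
from h import *
t=eyes.capture("top");c=eyes.capture("scene")
a=cv2.resize(t["frame"][130:258,190:300,::-1],None,fx=3.5,fy=3.5,interpolation=cv2.INTER_CUBIC)
b=cv2.resize(np.clip(c["frame"][140:235,190:305,::-1]*1.3,0,255).astype(np.uint8),None,fx=3.5,fy=3.5,interpolation=cv2.INTER_CUBIC)
b=np.pad(b,((0,a.shape[0]-b.shape[0]),(0,0),(0,0)));m=np.hstack([a,b])
print(a.shape); cv2.imwrite("pics/m2.png",m)
E
```

```text
ee_pos: [0.5587, -0.4031, 0.0368]
tool_rot: [3.14, -0.252, 0.001]
contact_force: [-0.4, -0.4, 0.2]
(448, 385, 3)
```

View pics/m2.png

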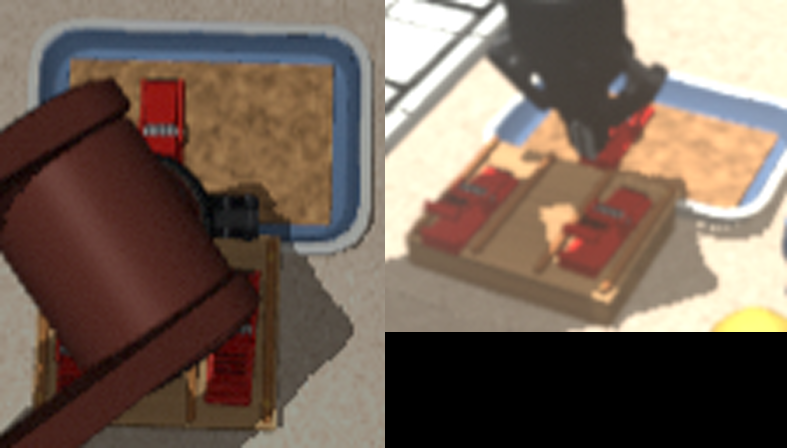

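The clip is in the tray. In the top pane its spring is at (162,130) and its nose at (162,80); the right clip hasn't moved. I'll back off, lift and go behind the left clip.

```bash
echo '[-0.0116, 0, -0.003, 0, 0, 0, 0.004, 0, -0.018, 0, 0, 0, 0.004, 0, -0.018, 0, 0, 0, 0.004, 0, -0.018, 0, 0, 0, -0.025, 0, -0.0064, 0, 0, 0, -0.025, 0, -0.0064, 0, 0, 0, -0.025, 0, -0.0064, 0, 0, 0, -0.025, 0, -0.0064, 0, 0, 0, -0.025, -0.022, -0.0064, 0, 0, 0, -0.022, -0.022, -0.0057, 0, 0, 0]' | python3 nudge.py| grep -E 'ee_pos|contact|rot'
echo '[0, 0, 0, 0, 0, 0, 0, 0, 0, 0, 0, 0]' | python3 nudge.py| grep -E 'ee_pos|contact|rot'
python3 - <<'E'
from h import *
t=eyes.capture("top"); A=lambda u:np.array([190,130])+(np.array(u)+.5)/3.5-.5
p=atz(t,A((162,130)),.027);print("spring",p,"origin x",p[0]-.004,"nose",atz(t,A((162,80)),.02))
print("tray corners inner rim",[atz(t,A(u),.029).round(3) for u in((48,25),(350,35),(365,240))])
a=cv2.resize(t["frame"][130:258,190:300,::-1],None,fx=4,fy=4,interpolation=cv2.INTER_CUBIC); cv2.imwrite("pics/t3.png",a)
E
```

```text
ee_pos: [0.3876, -0.3586, 0.0912]
tool_rot: [3.142, -0.249, -0.003]
contact_force: [0.7, -0.4, 0.5]
ee_pos: [0.3875, -0.3563, 0.0901]
tool_rot: [-3.139, -0.248, -0.002]
contact_force: [-0.1, 0.0, -0.1]
spring [ 0.6132087  -0.40243026  0.027     ] origin x 0.6092086985631364 nose [ 0.64829512 -0.40102522  0.02      ]
tray corners inner rim [array([ 0.682, -0.327,  0.029]), array([ 0.677, -0.521,  0.029]), array([ 0.544, -0.531,  0.029])]
```

View pics/t3.png

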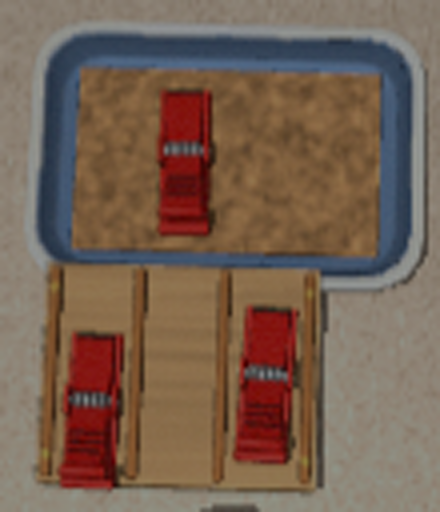

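The middle clip lies flat on the cork, with its origin near x=0.609 and the tray's centre at about 0.611. The spring is at (184,149) in the crop. Both other clips haven't moved. Next I'll drop behind the left clip and push it.

```bash
echo '[-0.0045, 0.001, 0.0177, 0, 0, 0, -0.0045, 0, 0.0177, 0, 0, 0, -0.0045, 0, 0.0177, 0, 0, 0, 0, 0, 0, 0, 0, 0, 0, 0, 0, 0, 0, 0]' | python3 nudge.py| grep -E 'ee_pos|contact|rot'
echo '[0.0116, 0, 0.003, 0, 0, 0, 0.0116, 0, 0.003, 0, 0, 0, 0.0116, 0, 0.003, 0, 0, 0, 0.0116, 0, 0.003, 0, 0, 0, 0.0116, 0, 0.003, 0, 0, 0, 0.0116, 0, 0.003, 0, 0, 0, 0.0116, 0, 0.003, 0, 0, 0, 0.0116, 0, 0.003, 0, 0, 0, 0, 0, 0, 0, 0, 0]' | python3 nudge.py| grep -E 'ee_pos|contact|rot'
```

```text
ee_pos: [0.3905, -0.3598, 0.0362]
tool_rot: [-3.14, -0.249, -0.001]
contact_force: [0.1, -0.4, 0.3]
ee_pos: [0.489, -0.36, 0.037]
tool_rot: [3.14, -0.252, 0.001]
contact_force: [-0.3, 0.0, 0.1]
```

```bash
echo '[0.0116, 0, 0.003, 0, 0, 0, 0.0116, 0, 0.003, 0, 0, 0, 0.0116, 0, 0.003, 0, 0, 0, 0.0116, 0, 0.003, 0, 0, 0, 0.0116, 0, 0.003, 0, 0, 0, 0.0105, 0, 0.0025, 0, 0, 0, 0, 0, 0, 0, 0, 0, 0, 0, 0, 0, 0, 0]' | python3 nudge.py| grep -E 'ee_pos|contact|rot'
echo '[-0.0116, 0, -0.003, 0, 0, 0, 0.004, 0, -0.018, 0, 0, 0, 0.004, 0, -0.018, 0, 0, 0, 0.004, 0, -0.018, 0, 0, 0, -0.025, 0, -0.0064, 0, 0, 0, -0.025, 0, -0.0064, 0, 0, 0, -0.025, 0, -0.0064, 0, 0, 0, -0.025, 0, -0.0064, 0, 0, 0, -0.025, 0, -0.0064, 0, 0, 0, -0.022, 0, -0.0057, 0, 0, 0]' | python3 nudge.py| grep -E 'ee_pos|contact|rot'
python3 - <<'E'
from h import *
t=eyes.capture("top");c=eyes.capture("scene");st()
a=cv2.resize(t["frame"][130:258,190:300,::-1],None,fx=3.5,fy=3.5,interpolation=cv2.INTER_CUBIC)
b=cv2.resize(np.clip(c["frame"][140:235,190:305,::-1]*1.3,0,255).astype(np.uint8),None,fx=3.5,fy=3.5,interpolation=cv2.INTER_CUBIC)
b=np.pad(b,((0,a.shape[0]-b.shape[0]),(0,0),(0,0)));m=np.hstack([a,b])
cv2.imwrite("pics/m4.png",m)
E
```

```text
ee_pos: [0.5578, -0.3596, 0.0365]
tool_rot: [3.141, -0.25, 0.001]
contact_force: [0.2, 0.5, 0.5]
ee_pos: [0.3885, -0.3586, 0.0912]
tool_rot: [-3.141, -0.249, -0.001]
contact_force: [-0.1, -0.3, -0.3]
t 14.10 pos [ 0.3872 -0.3582  0.0906] rpy [-3.139 -0.247 -0.004] F [ 0.11  0.58 -0.38] w -0.00 q [-1.    0.09  2.07  0.28  0.87  0.41]
```

View pics/m4.png

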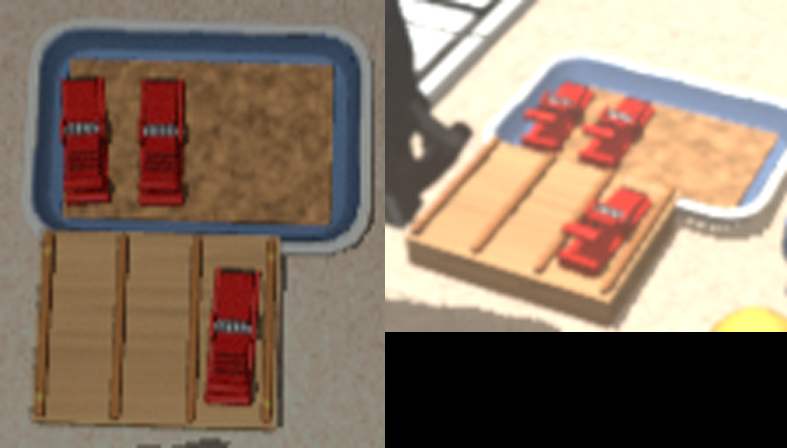

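Both worn clips now lie in the tray, side by side and clear of the board. In the top pane the springs are at (84,129) and (162,130), and the tray's centre is near (199,135). That puts the left clip about 71 mm off centre, inside the 95 mm limit. The sound clip hasn't moved, its spring is at (235,326), and its lever is up.

```bash
echo '[0, 0, 0, 0, 0, 0, 0, 0, 0, 0, 0, 0, 0, 0, 0, 0, 0, 0]' | python3 nudge.py >/dev/null; python3 -c "
from plant import env, eyes
print(env.sign_off())"
```

```text
the job is handed in; nothing more can be done
None
```

I pressed all three levers from left to right, found the left and middle clips worn, and slid both into the tray clear of the board. The sound right clip stayed in its place, and I handed the job in at about 14 s, but no verdict came back.

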